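# Zero the depth gauge and lift it off the surface plate

### The arm

A 7-joint arm with a two-finger parallel gripper is mounted at the origin on the work surface. World frame = base frame: x ahead of the robot, y to its left, z up, the work surface at z = 0. Lengths are in m, angles in degrees, forces in N, time in s.
With the tool pointing down it reaches from about 0.35 to 0.9 m from the base axis. Payload 8.1 kg.
Tool frame: the origin (TCP) lies at the centre of the arm's flange, where the gripper is bolted on; the fingertips stand 178 mm ahead of it and the grasp point (between the pads) lies 159 mm ahead of it; z points along the fingers, y is the line along which they close (so a half turn about z gives the same grasp; the last joint's range is limited). The gripper opens to 92 mm and grips with 3 to 60 N. Pads are 19 mm wide; open, the fingers measure 130 mm over their backs; the gripper's body (75 mm by 190 mm) begins 47 mm behind the grasp point.
Start: joints at [-5.879, 24.895, 1.432, 90.138, -0.665, 64.973, -4.303], TCP at [0.625, -0, 0.405] pointing down, gripper open.
Joint ranges: [-149.89, 149.89], [-25.12, 119.58], [-72.63, 75.52], [4.76, 147.25], [-75.54, 255.54], [6.69, 114.76], [-157.13, 157.13]. Speed limits (degrees/s): [127.2, 127.2, 172.46, 172.46, 180, 180, 180].

### API

Orientations are given as [roll, pitch, yaw] about the fixed x, y, z axes, in that order (R = Rz(yaw) Ry(pitch) Rx(roll)).
In Python, from bench import sense, grab_frame, camera_params, finish_job, spot_in gives the robot as it stands.
- The arm moves only by the shell command python3 -m creep 'ROWS' [OPENING] [FORCE]. ROWS is a JSON object of lists of equal length, an entry for each row: "xyz": the shift along the tool's x, y, z scaled (see below), a list of three; "delta_rot": the turn, a rotation vector about the tool's x, y, z scaled (see below), a list of three. In form: {"xyz": [[dx, dy, dz], ...], "delta_rot": [[rx, ry, rz], ...]}. A call has 1 to 8 rows; each row is the pose to reach, as a shift and turn from the pose commanded when the call began, along the tool's axes at that moment, turning the shorter way round; what a row does not reach only later rows make up. The controller multiplies each number of a shift by 0.2 m and each number of a turn by 180 degrees. A row lasts 1/12 s, in which the tool goes at most 41.7 mm and 7.16 degrees, less where a joint would pass 70% of its speed; a pose out of reach is approached as far as the arm can. A call with a number of a shift or a turn outside -1 to 1 is refused whole. A call with a gripper value outside its range is refused whole. OPENING is the opening, from 0 (shut) to 1 (fully open), set as the call begins (- or left out, the last holds). The fingers move at their own pace and stop on an object; FORCE is the grip in N (left out, the last holds). Time passes only in rows, so rows that repeat a pose let the fingers close. It gives the time, the measured TCP pose, the force, the opening and the grip force at its end, in the units of the state.
- sense(): the state, without advancing time (a new reading comes with each control period).
- grab_frame(name): name is "scene" or "side" or "wrist"; returns (picture, depth): 384x512x3 uint8, red, green, blue; 384x512 float32, m along the optical axis (not along the pixel's ray), 0 where there is no reading.
- camera_params(name): a dict with "intrinsics" (3x3 intrinsics, pixels), "R" (3x3) and "t" (3): a world point X has camera coordinates R X + t; the wrist camera has in their place "hand_eye" (4x4, takes a point from camera to tool coordinates, whose origin is the TCP and whose axes are the flange's). Camera axes: x right, y down, z forward; pixel columns grow to the right and rows downward; lengths in m; the calibration is good to about 2 mm. A picture is of the moment at which its call begins: read the wrist's pose just before it. camera_params takes no time and is no camera call.
- finish_job(): hands the job in; it is judged then, once.
Trained networks look in the newest picture that a camera, given by its name, has taken for a name from the list of things; names that differ only in an ending like _2 or _b are one class to them, and where a whole thing is asked for, a point or a joint stands for the part that bears it (a point fixed in the world has none). Each returns a list of dicts, best first, with "p" (0 to 1); they miss things now and then, are a little off and sometimes report something else, mostly with a low value. They report only what shows in the picture. A call takes as long as a camera call.
- spot_in(camera, label): "extent" ([left, top, right, bottom] in pixels, round what is visible of it).
The state is a dict: "clock": time; "joints": joint angles; "joint_velocities": joint speeds; "joint_torque": joint torques, N m; "tool_pos": TCP position; "ee_rot": TCP orientation; "force": force on the tool from outside, world axes, zero at the start; "wrist_torque": the same for the moment, N m; "grip_width": opening from 0.0 (shut) to 1.0 (fully open); "gripper_force": force on a finger pad.
Only numpy, scipy, OpenCV 4.12 (cv2) and the standard library are available. Lean on these libraries where they do the work, as an engineer would, in place of code of your own. Each camera call takes 0.05 s, during which the arm holds its last target. There are 200 camera calls.

### The job

Zero the dial depth gauge that stands on the granite surface plate: with it still standing there, turn its knurled bezel until the dial's zero mark (the black wedge) lies right under the pointer. Then, keeping that setting, lift the gauge about 10 cm off the plate and hold it there above the plate, level and still, for the toolmaker to take. Finish while still holding it in the air, and leave the other things where they are.

Things in the scene. Friction and masses are not known exactly. Their poses are not given: they have to be found in the camera images.
- gauge: Dial depth gauge, about 0.5 kg, loose on the plate: steel base bar 100 x 32 x 16 mm; thin stem; round case 54 mm wide, 28 to 43.5 mm up; bezel 58 mm wide on top, 44 to 58 mm up. Origin: centre of the bar's underside, on the dial's axis; x along the bar, z up. A light spring plunger comes 5 mm out of the underside when lifted. Balanced: held by its round head it hangs level, at any yaw.
- bezel (a joint): Angle (rad) of the bezel, which turns endlessly about the dial's axis with the white face; grows anticlockwise from above. 0 (or 6.283): the zero mark is under the pointer while the gauge stands on the plate. Starts between 0.6 and 2.4. Turns stiffly (0.02 N m), stays where left; the bar's friction on the plate keeps the gauge from turning along.
- bezel_grip (a point): Centre of the bezel, on the dial's axis, halfway up its rim, 51 mm above the bar's underside. The knurled rim is a 58 mm cylinder, 14 mm tall (7 mm above and below this point), free all round from above.
- zero_mark (a point): Middle of the zero mark: a solid black wedge on the white face, 9 mm long, broad (6 mm) at the rim, its point towards the centre; 20.5 mm from the axis, turns with the bezel. The other divisions are fine lines.
- pointer_tip (a point): Tip of the black needle, 18 mm from the dial's axis; short thick tail on the other side. While the gauge stands on the plate it points along the bar (+x of the gauge) and does not move as the bezel turns. When the gauge is lifted the plunger drops and the needle swings half a turn: that is normal.
- plate: Black granite surface plate, 250 x 400 x 60 mm, fixed. Origin: centre of its underside on the bench; long side along its y.
- plate_top (a point): Centre of the plate's top face, 60 mm above the bench; axes as the plate.
- v_block: Steel V-block 40 x 34 x 26 mm, loose on the plate; origin at the centre of its underside. Bystander: leave it where it is.
- gauge_block: Plain steel gauge block 35 x 9 x 25 mm tall, loose on the plate; origin at the centre of its underside. Bystander: leave it where it is.
- ball_cage: White sleeve studded with steel balls, 45 mm across, 70 mm tall, standing on the bench to the robot's right; origin at the centre of its foot. Bystander: leave it where it is.
- die_insert: Steel plate with holes, 60 x 90 x 22 mm, lying on the bench to the robot's left; origin at the centre of its underside. Bystander: leave it where it is.
- punch: Small steel punch standing on its 20 mm head, 60 mm tall, on the far side of the plate; origin at the centre of its foot. Bystander: leave it where it is.
- hammer: Brass hammer about 240 mm long lying on the far side of the plate; origin on its underside. Bystander: leave it where it is.
- screwdriver: Screwdriver 200 mm long with black handle, lying on the bench to the left; origin on its underside. Bystander: leave it where it is.

How it is judged:
By the outcome, as a careful person would: the job done as asked, in the order asked, and still so for the second after the job is handed in, while the arm keeps its last pose, push and grip.
It also fails if it takes over 48 s, if anything falls off the work surface, if the arm or the gripper's body presses on something with over 40 N, if the wrist force passes 120 N, or if a joint passes its speed limit or range.

## Working session

There is one attempt and no reset: what is moved stays moved. The work goes in short steps, Python scripts to look and compute and a shell command to move; the robot and the scene stay as the last step left them, time stands still between calls to the robot, and variables do not carry over. Pictures are saved under pics/ and viewed, at most 10 in all, crops included, and the job is handed in when it is done.

```bash
mkdir -p pics; ls; cat > h.py <<'E'
import numpy as np,cv2
from bench import sense,grab_frame,camera_params,spot_in
from scipy.spatial.transform import Rotation as Ro
def cam(name):
    s=sense(); p=camera_params(name); K=np.array(p["intrinsics"])
    if name=="wrist":
        H=np.array(p["hand_eye"]); T=np.eye(4)
        T[:3,:3]=Ro.from_euler("xyz",s["ee_rot"],degrees=True).as_matrix(); T[:3,3]=s["tool_pos"]
        M=T@H
    else:
        M=np.eye(4); R=np.array(p["R"]); M[:3,:3]=R.T; M[:3,3]=-R.T@np.array(p["t"])
    return K,M
def onplane(K,M,u,v,z):
    d=M[:3,:3]@np.linalg.solve(K,[u,v,1.]); o=M[:3,3]
    return o+d*(z-o[2])/d[2]
def proj(K,M,X):
    c=M[:3,:3].T@(np.asarray(X)-M[:3,3]); return (K@c/c[2])[:2]
def save(n,img): cv2.imwrite(f"pics/{n}.png",cv2.cvtColor(img,cv2.COLOR_RGB2BGR))
E
python3 - <<'E'
from h import *
s=sense(); print(s)
ims=[]
for n in("scene","wrist"):
    K,M=cam(n); im,d=grab_frame(n); save(n+"0",im); ims.append(im)
    for l in("gauge","bezel","bezel_grip","zero_mark","pointer_tip"):
        r=spot_in(n,l)
        for q in r[:2]:
            e=q["extent"]; print(n,l,np.round(q["p"],2),np.round(e),np.round(onplane(K,M,(e[0]+e[2])/2,(e[1]+e[3])/2,.118),4))
save("both0",cv2.resize(np.hstack(ims),(800,300)))
E
```

```text
pics
{'clock': 0.0, 'joints': array([-5.87787591, 24.9358111 ,  1.4298397 , 90.18910966, -0.6656764 ,
       64.97244463, -4.3041285 ]), 'joint_velocities': array([ 0.07113246,  0.03356413, -0.05122442, -0.02164042,  0.03918898,
       -0.00390843, -0.11172535]), 'joint_torque': array([ 3.89017032e-04, -6.67853522e+01,  9.84863900e-01, -3.14464223e+01,
       -6.05165795e-02,  4.27553023e-02,  1.12382318e-04]), 'tool_pos': array([ 6.24768080e-01, -2.71550310e-05,  4.03951431e-01]), 'ee_rot': array([-1.79911196e+02,  6.72508253e-03,  8.99945890e+01]), 'force': array([-0.3797123 , -0.20044042,  0.86075688]), 'wrist_torque': array([-0.00841544, -0.04773524,  0.00882475]), 'gripper_force': 0.0, 'grip_width': 0.9998365550377653}
scene gauge 0.93 [249. 185. 287. 214.] [0.6117 0.0868 0.118 ]
scene gauge 0.51 [194. 148. 365. 286.] [0.6332 0.1505 0.118 ]
scene bezel 0.71 [256. 185. 282. 202.] [0.5974 0.0737 0.118 ]
scene bezel_grip 0.7 [254. 186. 280. 201.] [0.5987 0.0697 0.118 ]
scene bezel_grip 0.59 [249. 186. 286. 213.] [0.6131 0.0872 0.118 ]
scene zero_mark 0.92 [258. 184. 282. 202.] [0.5936 0.0743 0.118 ]
wrist gauge 0.89 [179.  56. 251. 169.] [0.59   0.0645 0.118 ]
wrist bezel 0.76 [185.  79. 252. 152.] [0.5929 0.0624 0.118 ]
wrist bezel_grip 0.57 [179.  78. 254. 155.] [0.5911 0.0614 0.118 ]
wrist zero_mark 0.56 [178.  80. 251. 151.] [0.5898 0.0621 0.118 ]
```

View pics/both0.png

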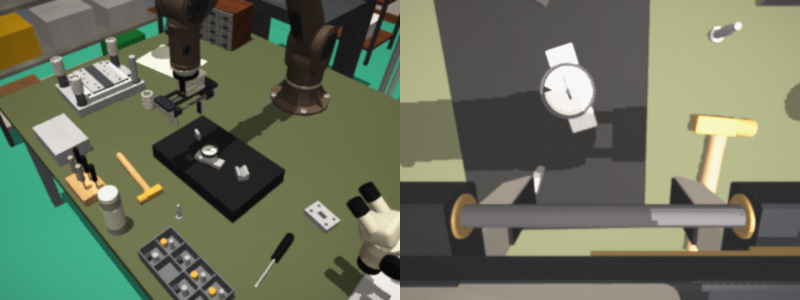

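```bash
python3 - <<'E'
from h import *
im=cv2.imread("pics/wrist0.png"); c=im[30:190,130:300]; cv2.imwrite("pics/crop0.png",cv2.resize(c,None,fx=3.5,fy=3.5,interpolation=cv2.INTER_CUBIC))
K,M=cam("wrist"); print(M,K)
E
```

```text
[[ 9.99999222e-01  8.36276505e-04 -9.25487212e-04  6.26387857e-01]
 [ 5.55432932e-04 -9.62883539e-01 -2.69916621e-01  7.24723638e-02]
 [-1.11686133e-03  2.69915897e-01 -9.62883254e-01  3.86031348e-01]
 [ 0.00000000e+00  0.00000000e+00  0.00000000e+00  1.00000000e+00]] [[322.53873128   0.         259.25961851]
 [  0.         322.53873128 192.71428867]
 [  0.           0.           1.        ]]
```

View pics/crop0.png

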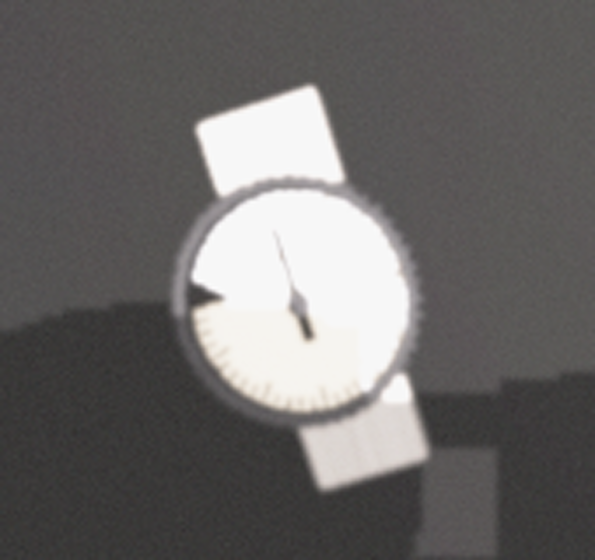

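The wrist view shows the dial centred near pixel (215,117). The needle points up and slightly left, about 109° in world, and the wedge is at the left, about 175°. So the bezel angle is about +66° and needs a clockwise turn. Nearby blocks are lower than the fingertips will go.

```bash
python3 - <<'E'
from h import *
K,M=cam("wrist")
f=lambda x,y,z:onplane(K,M,130+x/3.5-.5,30+y/3.5-.5,z)
c=f(299,303,.117);p=f(274,230,.117);w=f(205,295,.116)
b=[f(258,107,.076),f(373,473,.076)]
print(c,p,w,b,np.mean(b,0))
a=lambda v:np.degrees(np.arctan2(v[1],v[0]))
print(a(p-c),a(w-c),a(b[0]-b[1]))
s=sense();d=c-s["tool_pos"];R=Ro.from_euler("xyz",s["ee_rot"],degrees=True)
print(R.inv().apply([d[0],d[1],0])/.2)
E
```

```text
[0.59008408 0.06168118 0.117     ] [0.5849709  0.07789889 0.117     ] [0.56815416 0.06343929 0.116     ] [array([0.57584676, 0.10884632, 0.076     ]), array([0.60347535, 0.01395675, 0.076     ])] [0.58966106 0.06140153 0.076     ]
107.49921860623483 175.416430119293 106.23375024205684
[ 3.08480723e-01 -1.74631236e-01 -1.57386674e-05]
```

```bash
python3 -m creep '{"xyz":[[0.1,-0.06,0.05],[0.2,-0.12,0.1],[0.308,-0.175,0.2],[0.308,-0.175,0.3],[0.308,-0.175,0.3],[0.308,-0.175,0.3]],"delta_rot":[[0,0,0],[0,0,0],[0,0,0],[0,0,0],[0,0,0],[0,0,0]]}' 1 30
python3 - <<'E'
from h import *
K,M=cam("wrist"); im,d=grab_frame("wrist"); save("w1",im)
for l in("bezel","gauge"):
    for q in spot_in("wrist",l)[:1]: print(l,q)
print(proj(K,M,[.590,.0615,.117]))
E
```

```text
clock: 1.1
tool_pos: [0.5899, 0.0612, 0.3443]
ee_rot: [-179.9, 0.0, 90.0]
force: [0.8, -0.9, 0.7]
grip_width: 1.0
gripper_force: 0.0
bezel {'extent': [214.7, 168.6, 298.9, 249.6], 'p': 0.83}
gauge {'extent': [215.6, 129.2, 300.8, 253.9], 'p': 0.8}
[258.30922534 211.83053506]
```

View pics/w1.png

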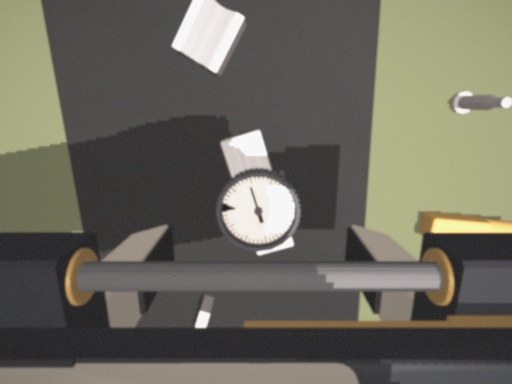

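The dial is centred at (258,210), matching the prediction, with fingers clear on both sides and the V-block at (208,33) well away. Descend and close.

```bash
python3 -m creep '{"xyz":[[0,0,0.12],[0,0,0.24],[0,0,0.32],[0,0,0.365],[0,0,0.365],[0,0,0.365]],"delta_rot":[[0,0,0],[0,0,0],[0,0,0],[0,0,0],[0,0,0],[0,0,0]]}' 1 20
python3 -m creep '{"xyz":[[0,0,0],[0,0,0],[0,0,0],[0,0,0],[0,0,0],[0,0,0],[0,0,0],[0,0,0]],"delta_rot":[[0,0,0],[0,0,0],[0,0,0],[0,0,0],[0,0,0],[0,0,0],[0,0,0],[0,0,0]]}' 0.5 20
```

```text
clock: 1.75
tool_pos: [0.5906, 0.0612, 0.2725]
ee_rot: [180.0, 0.0, 90.0]
force: [0.6, 0.9, 0.1]
grip_width: 0.999
gripper_force: 0.0
clock: 2.42
tool_pos: [0.5898, 0.0616, 0.2719]
ee_rot: [-180.0, -0.0, 90.0]
force: [-3.7, -0.1, 5.0]
grip_width: 0.623
gripper_force: 20.0
```

```bash
python3 -m creep '{"xyz":[[0,0,0],[0,0,0],[0,0,0],[0,0,0],[0,0,0],[0,0,0],[0,0,0],[0,0,0]],"delta_rot":[[0,0,0.02],[0,0,0.045],[0,0,0.07],[0,0,0.095],[0,0,0.12],[0,0,0.145],[0,0,0.17],[0,0,0.185]]}'
python3 -m creep '{"xyz":[[0,0,0],[0,0,0],[0,0,0],[0,0,0],[0,0,0],[0,0,0],[0,0,0],[0,0,0]],"delta_rot":[[0,0,0.02],[0,0,0.045],[0,0,0.07],[0,0,0.095],[0,0,0.12],[0,0,0.145],[0,0,0.17],[0,0,0.185]]}'
python3 - <<'E'
from h import *
K,M=cam("wrist"); im,d=grab_frame("wrist"); s=sense();print(s["ee_rot"],s["force"],s["wrist_torque"],s["grip_width"])
save("w2",cv2.resize(im[100:340,130:390],None,fx=2.4,fy=2.4))
E
```

```text
clock: 3.08
tool_pos: [0.5899, 0.0617, 0.272]
ee_rot: [-180.0, -0.0, 56.5]
force: [-2.7, 0.3, 5.7]
grip_width: 0.626
gripper_force: 20.0
clock: 3.75
tool_pos: [0.5905, 0.0619, 0.2721]
ee_rot: [180.0, -0.1, 23.2]
force: [-0.3, 0.5, 3.5]
grip_width: 0.626
gripper_force: 20.0
[ 1.79973782e+02 -7.90371278e-02  2.30718317e+01] [-0.84434834  0.65590472  4.67918282] [-0.1366133   0.17695336 -0.00039197] 0.6262556416524373
```

View pics/w2.png

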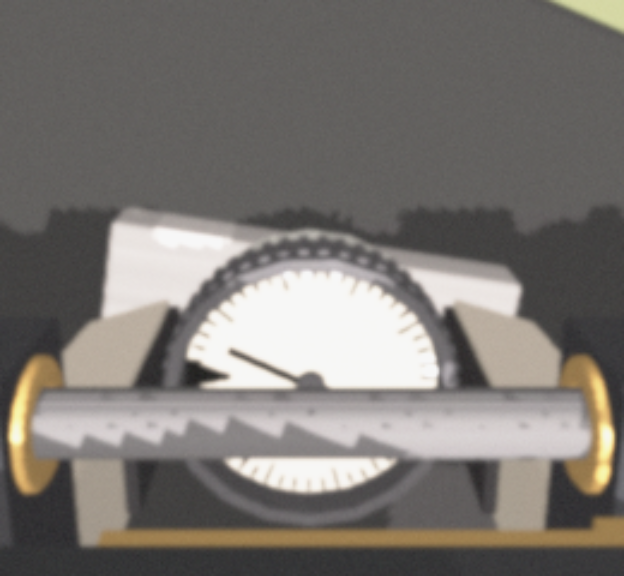

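The dial is partly hidden by the rod. The wedge at (205,374) is near the needle tip at (232,352), but not under it yet. I'll release, rise and measure cleanly.

```bash
python3 -m creep '{"xyz":[[0,0,0],[0,0,0],[0,0,0],[0,0,0],[0,0,-0.1],[0,0,-0.25],[0,0,-0.365],[0,0,-0.365]],"delta_rot":[[0,0,0],[0,0,0],[0,0,0],[0,0,0],[0,0,0],[0,0,0],[0,0,0],[0,0,0]]}' 1
python3 -m creep '{"xyz":[[0,0,0],[0,0,0]],"delta_rot":[[0,0,0],[0,0,0]]}'
cat > rect.py <<'E'
import sys
from h import *
# top-down rectified view: 0.16 mm/px... centre c, plane z
c=np.array([.590,.0615]);N=600;k=.00022
K,M=cam("wrist"); im,d=grab_frame("wrist"); save(sys.argv[1]+"_raw",im)
out=[]
for z,kk in((.117,k),):
    w=[c+[sx*N/2*kk,sy*N/2*kk] for sx,sy in((-1,1),(1,1),(1,-1),(-1,-1))]
    src=np.float32([proj(K,M,[*p,z]) for p in w])
    H=cv2.getPerspectiveTransform(src,np.float32([[0,0],[N,0],[N,N],[0,N]]))
    save(sys.argv[1],cv2.warpPerspective(im,H,(N,N),flags=cv2.INTER_CUBIC))
print(sense()["tool_pos"],sense()["ee_rot"])
E
python3 rect.py r1
```

```text
clock: 4.47
tool_pos: [0.5915, 0.0612, 0.3493]
ee_rot: [179.9, -0.4, 23.4]
force: [1.4, 0.3, -0.6]
grip_width: 1.0
gripper_force: 0.0
clock: 4.63
tool_pos: [0.5897, 0.0616, 0.3443]
ee_rot: [-180.0, 0.0, 23.4]
force: [1.1, 0.2, -0.1]
grip_width: 0.998
gripper_force: 0.0
[0.58958591 0.06155975 0.34376339] [-1.79977393e+02  8.70488134e-02  2.34109798e+01]
```

View pics/r1.png

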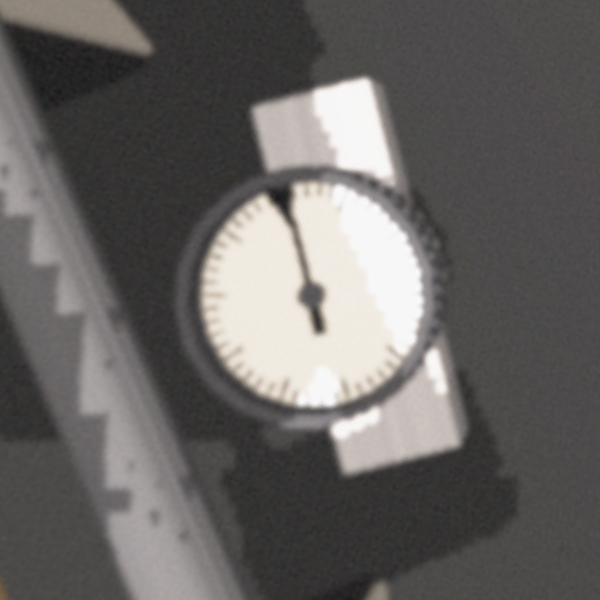

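Now nearly aligned: the needle tip is at (293,222) and the wedge middle at about (283,203) around centre (311,295). That leaves a few degrees, so I'll measure precisely with polar profiles.

```bash
cat > ang.py <<'E'
import sys,cv2,numpy as np
im=cv2.cvtColor(cv2.imread(f"pics/{sys.argv[1]}.png"),cv2.COLOR_BGR2GRAY).astype(np.float32)
x0,y0=map(float,sys.argv[2:4]); a0=float(sys.argv[4])
# rim centre from face edge: white->dark transition radius per angle
pts=[]
for a in np.radians(np.arange(0,360,3)):
    r=np.arange(85,135,.5); p=cv2.remap(im,np.float32(x0+r*np.cos(a))[None],np.float32(y0-r*np.sin(a))[None],1)[0]
    i=np.argmin(np.diff(cv2.GaussianBlur(p[None],(9,1),0)[0])); pts.append([x0+r[i]*np.cos(a),y0-r[i]*np.sin(a)])
pts=np.float32(pts)
for _ in range(4):
    A=np.c_[2*pts,np.ones(len(pts))]; s=np.linalg.lstsq(A,(pts**2).sum(1),rcond=None)[0]
    res=abs(np.hypot(*(pts-s[:2]).T)-np.sqrt(s[2]+s[0]**2+s[1]**2)); pts=pts[res<=max(1.,np.percentile(res,85))]
c=s[:2]; print("face centre",c,"r",np.sqrt(s[2]+c@c),len(pts))
al=np.radians(np.arange(a0-25,a0+25,.25))
for r in [30,40,50,60,70,75,80,85,90,95,100,104]:
    p=cv2.remap(im,np.float32(c[0]+r*np.cos(al))[None],np.float32(c[1]-r*np.sin(al))[None],1)[0]
    w=np.clip((np.percentile(p,70)+p.min())/2-p,0,None); k=np.argmin(p); m=abs(np.arange(len(p))-k)<45
    print(r,"deg %.1f width %.1f min %d"%(np.degrees((w*m*al).sum()/(w*m).sum()),(w*m>0).sum()*.25,p.min()))
E
python3 ang.py r1 311 295 105
```

```text
face centre [311.18118545 295.25791633] r 111.18268966970973 65
30 deg 103.9 width 15.2 min 121
40 deg 104.2 width 11.2 min 123
50 deg 103.9 width 9.2 min 122
60 deg 104.5 width 7.8 min 123
70 deg 104.4 width 7.0 min 116
75 deg 105.2 width 7.2 min 94
80 deg 106.2 width 7.0 min 80
85 deg 106.7 width 7.0 min 65
90 deg 106.9 width 8.2 min 48
95 deg 106.9 width 9.5 min 36
100 deg 107.1 width 11.8 min 30
104 deg 107.0 width 13.0 min 27
```

The wedge is at 106.9° and the needle at 104.1°, leaving about 2.8° clockwise. Re-grip, turn, release and check.

```bash
python3 -m creep '{"xyz":[[0.008,0,0.12],[0.008,0,0.24],[0.008,0,0.32],[0.008,0,0.365],[0.008,0,0.365],[0.008,0,0.365]],"delta_rot":[[0,0,0],[0,0,0],[0,0,0],[0,0,0],[0,0,0],[0,0,0]]}' 1 20
python3 -m creep '{"xyz":[[0,0,0],[0,0,0],[0,0,0],[0,0,0],[0,0,0],[0,0,0],[0,0,0],[0,0,0]],"delta_rot":[[0,0,0],[0,0,0],[0,0,0],[0,0,0],[0,0,0],[0,0,0],[0,0,0],[0,0,0]]}' 0.5 20
python3 -m creep '{"xyz":[[0,0,0],[0,0,0],[0,0,0],[0,0,0],[0,0,0],[0,0,0]],"delta_rot":[[0,0,0.004],[0,0,0.008],[0,0,0.012],[0,0,0.0155],[0,0,0.0155],[0,0,0.0155]]}'
python3 -m creep '{"xyz":[[0,0,0],[0,0,0],[0,0,0],[0,0,0],[0,0,-0.1],[0,0,-0.25],[0,0,-0.365],[0,0,-0.365]],"delta_rot":[[0,0,0],[0,0,0],[0,0,0],[0,0,0],[0,0,0],[0,0,0],[0,0,0],[0,0,0]]}' 1
python3 -m creep '{"xyz":[[0,0,0],[0,0,0],[0,0,0]],"delta_rot":[[0,0,0],[0,0,0],[0,0,0]]}'
python3 rect.py r2; python3 ang.py r2 311 295 104
```

```text
clock: 5.18
tool_pos: [0.5914, 0.0621, 0.2713]
ee_rot: [-180.0, 0.1, 23.4]
force: [0.6, -0.7, 0.3]
grip_width: 1.001
gripper_force: 0.0
clock: 5.85
tool_pos: [0.5916, 0.0623, 0.2721]
ee_rot: [-180.0, -0.0, 23.4]
force: [-0.7, 0.0, 3.8]
grip_width: 0.627
gripper_force: 20.0
clock: 6.35
tool_pos: [0.5916, 0.0622, 0.272]
ee_rot: [180.0, -0.0, 20.5]
force: [-1.1, -0.1, 5.3]
grip_width: 0.628
gripper_force: 20.0
clock: 7.02
tool_pos: [0.5929, 0.0619, 0.3492]
ee_rot: [179.9, -0.4, 20.6]
force: [0.3, -0.9, 0.6]
grip_width: 1.001
gripper_force: 0.0
clock: 7.27
tool_pos: [0.591, 0.0623, 0.3436]
ee_rot: [-180.0, 0.1, 20.6]
force: [0.7, 0.3, -0.4]
grip_width: 1.003
gripper_force: 0.0
[0.59104042 0.06225875 0.34354005] [-1.79982270e+02  1.20058353e-01  2.06071722e+01]
face centre [312.846222   297.46111537] r 111.39510009928573 68
30 deg 106.0 width 14.5 min 136
40 deg 105.0 width 11.0 min 129
50 deg 105.4 width 8.5 min 134
60 deg 104.9 width 7.5 min 138
70 deg 104.6 width 6.0 min 124
75 deg 104.7 width 6.0 min 122
80 deg 104.6 width 6.2 min 108
85 deg 104.6 width 6.5 min 76
90 deg 104.6 width 7.2 min 53
95 deg 104.6 width 8.8 min 39
100 deg 105.0 width 11.2 min 31
104 deg 104.8 width 13.0 min 29
```

View pics/r2.png

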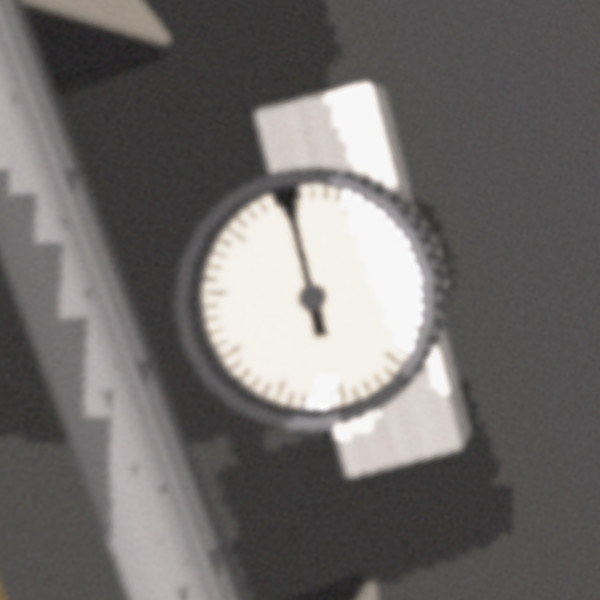

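The wedge and needle now coincide, both at about 104.6° near (287,200). Grip firmly and lift 10 cm.

```bash
python3 -m creep '{"xyz":[[0,0,0.12],[0,0,0.24],[0,0,0.32],[0,0,0.365],[0,0,0.365],[0,0,0.365]],"delta_rot":[[0,0,0],[0,0,0],[0,0,0],[0,0,0],[0,0,0],[0,0,0]]}' 1 35
python3 -m creep '{"xyz":[[0,0,0],[0,0,0],[0,0,0],[0,0,0],[0,0,0],[0,0,0],[0,0,0],[0,0,0]],"delta_rot":[[0,0,0],[0,0,0],[0,0,0],[0,0,0],[0,0,0],[0,0,0],[0,0,0],[0,0,0]]}' 0.4 35
python3 -m creep '{"xyz":[[0,0,-0.02],[0,0,-0.05],[0,0,-0.09],[0,0,-0.13],[0,0,-0.17],[0,0,-0.21],[0,0,-0.24],[0,0,-0.25]],"delta_rot":[[0,0,0],[0,0,0],[0,0,0],[0,0,0],[0,0,0],[0,0,0],[0,0,0],[0,0,0]]}'
python3 -m creep '{"xyz":[[0,0,-0.02],[0,0,-0.05],[0,0,-0.09],[0,0,-0.13],[0,0,-0.17],[0,0,-0.21],[0,0,-0.24],[0,0,-0.25]],"delta_rot":[[0,0,0],[0,0,0],[0,0,0],[0,0,0],[0,0,0],[0,0,0],[0,0,0],[0,0,0]]}'
python3 -m creep '{"xyz":[[0,0,0],[0,0,0],[0,0,0],[0,0,0],[0,0,0],[0,0,0]],"delta_rot":[[0,0,0],[0,0,0],[0,0,0],[0,0,0],[0,0,0],[0,0,0]]}'
python3 - <<'E'
from h import *
a,_=grab_frame("side"); b,_=grab_frame("wrist")
r=spot_in("side","gauge")[:1]; print(r)
b=cv2.resize(b[100:340,130:390],(390,360))
if r:
    e=r[0]["extent"];u,v=int((e[0]+e[2])/2),int((e[1]+e[3])/2);a=a[max(0,v-60):v+60,max(0,u-65):u+65]
save("lift",np.hstack([cv2.resize(a,(390,360)),b]))
E
```

```text
clock: 7.82
tool_pos: [0.5915, 0.0621, 0.2714]
ee_rot: [180.0, 0.1, 20.6]
force: [0.2, -0.5, 0.2]
grip_width: 0.999
gripper_force: 0.0
clock: 8.48
tool_pos: [0.5916, 0.0622, 0.272]
ee_rot: [-180.0, -0.0, 20.6]
force: [-0.4, -0.3, 3.3]
grip_width: 0.623
gripper_force: 35.0
clock: 9.15
tool_pos: [0.5918, 0.0622, 0.3232]
ee_rot: [180.0, -0.1, 20.6]
force: [0.8, 1.0, -4.0]
grip_width: 0.622
gripper_force: 35.0
clock: 9.82
tool_pos: [0.5918, 0.0622, 0.3732]
ee_rot: [180.0, -0.1, 20.6]
force: [1.0, -0.2, -4.1]
grip_width: 0.619
gripper_force: 35.0
clock: 10.32
tool_pos: [0.5914, 0.0622, 0.3715]
ee_rot: [-180.0, 0.0, 20.6]
force: [-0.7, 0.6, -4.4]
grip_width: 0.62
gripper_force: 35.0
[{'extent': [230.6, 163.9, 252.2, 200.9], 'p': 0.93}]
```

View pics/lift.png

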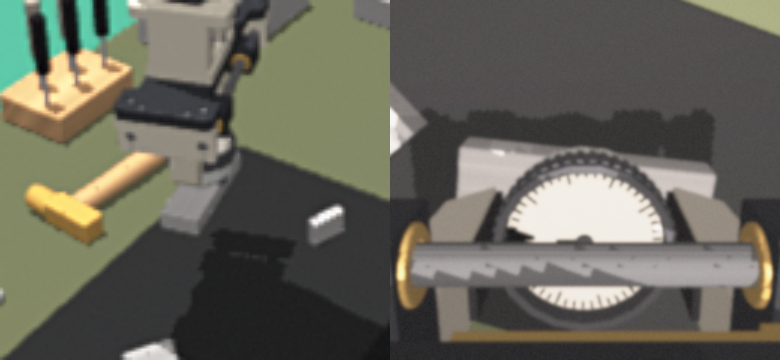

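The gauge hangs in the gripper above the plate, with the bar at (590,165) parallel as before. A quick levelness check from depth, then hand in.

```bash
python3 - <<'E'
from h import *
from bench import finish_job
K,M=cam("wrist"); im,d=grab_frame("wrist")
v,u=np.mgrid[0:384,0:512]; ok=d>0
P=(np.linalg.inv(K)@np.stack([u*d,v*d,d]).reshape(3,-1)).T@M[:3,:3].T+M[:3,3]
P=P[ok.ravel()]; r=np.hypot(P[:,0]-.592,P[:,1]-.0625)
for n,m in(("face",(r<.024)&(P[:,2]>.205)&(P[:,2]<.23)),("bar",(r<.055)&(r>.03)&(P[:,2]>.165)&(P[:,2]<.182))):
    Q=P[m]; s=np.linalg.lstsq(np.c_[Q[:,:2]-[.592,.0625],np.ones(len(Q))],Q[:,2],rcond=None)[0]
    print(n,len(Q),"slopes deg",np.degrees(s[:2]).round(2),"z",s[2].round(4))
s=sense();print(s["force"],s["grip_width"])
E
```

```text
face 4173 slopes deg [-0.28  0.12] z 0.2116
bar 2006 slopes deg [-15.81  -4.37] z 0.1784
[-0.72562969  0.74895127 -4.46359786] 0.622880548990502
```

```bash
python3 -c "from bench import finish_job; print(finish_job())"
```

```text
the job is handed in; nothing more can be done
None
```

I zeroed the gauge on the plate, with the wedge within about 1° of the pointer, then lifted it 10 cm and handed the job in at about 10 s of the 48 s limit; it was still held above the plate, with the dial face level to about 0.3°.

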